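# Nest three sawn channel lengths on the sawing board

## Task

Three freshly sawn lengths of aluminium U-channel are to be nested for taping up. Take the file out of the back channel and lay it in the black tray; then bring the third channel over and turn it open side down across the other two, which stay open side up, so that one of its flanges stands in each trough and it sits fully home on their floors. With all three nested, press the nest up against the fence until it feels firm (about 12 N, never more than 25 N), so that the channels lie flange against flange without gaps and with their ends roughly level, and leave the other things where they are.

Things in the scene. Friction and masses are not known exactly. Their poses are not given: they have to be found in the camera images.
- saw_board: Fixed wooden sawing board, 233 (x) x 225 (y) mm, 15 mm thick; the top face is 15 mm above the origin; x runs to the back, y to the left; front edge at x = -102 mm, back edge at +130 mm, sides at y = -112 and +112 mm.
- channel_back: Loose aluminium U-channel lying open side up on the board in front of the fence, 2 to 41 mm from it. All three channels are alike: 50 wide (x), 160 long (y), 30 mm high (z), walls 4 mm, trough 42 wide and 26 mm deep, 0.15 to 0.25 kg. Origin: centre of the web's outer face (underside as it lies); z points out of the open side, x to the fence.
- channel_front: Equal loose U-channel lying open side up on the board nearer the robot, a little askew, with a gap of some 5 to 30 mm to channel_back. Origin, size and axes as for channel_back.
- channel_loose: Equal loose U-channel standing on its side on the table left of the board: 30 mm wide, 50 tall, web upright. Origin: centre of the web's outer face, 25 mm up; z points level out of the open side, x down. It also stands so in a trough; 2 N at the top of its web, towards its open side, roll it over (it falls past 40 degrees). Seated, its web face is 34 mm above the others' undersides.
- file: Needle file with red handle, 164 mm long, 35 g, lying along the trough of channel_back, its handle standing out 35 to 45 mm past the channel's left (+y) end. Origin: middle of its length, underside; x points to the handle's end at +82 mm. Handle (x -8 to +82) 12 mm square, blade (-82 to -1) 8 x 3 mm, 4 mm above the underside.
- tool_tray: Shallow black tray fixed on the table at the left, 244 (x) x 162 (y) mm outside, rim 16 mm high and 13 mm broad, floor 2 mm above its origin (centre of the underside).
- masking_tape: Roll of masking tape lying flat on the table beyond the tray, 103 mm across, 25 mm high; origin at the centre of its underside. Leave it alone.
- hammer: Chasing hammer lying on the table in front of the board, 212 (x) x 71 x 26 mm, head at -x; origin at the centre of its underside. Leave it alone.
- marker: White and black marker lying on the table near the robot, 17 x 135 (y) x 16 mm; origin at the centre of its underside. Leave it alone.
- fence_clamps: The two black clamp knobs (21 mm across, 72 mm apart in y, 108 mm behind the board's origin) that hold the fence; origin between them on the board's top, axes as the board's. The wooden fence bar they hold is 18 thick, 122 long in y, 30 mm high; its flat front face (to -x) is set anywhere from 32 to 62 mm in front of this origin: how far is not told, feel or see it. It stays put under 30 N.

How it is judged:
By the outcome, as a careful person would: the job done as asked, in the order asked, and still so for the second after the job is handed in, with the robot touching nothing.
It also fails if it takes over 72 s, if anything falls off the work surface, if the arm or the gripper's body presses on something with over 40 N, if the wrist force passes 120 N, or if a joint passes its speed limit or range.

## Robot

A 7-joint arm with a two-finger parallel gripper is mounted at the origin on a cart in front of the work surface, level with it; the furniture and walls round the work are solid. World frame = base frame: x ahead of the robot, y to its left, z up, the work surface at z = 0. Lengths are in m, angles in rad, forces in N, time in s.
With the tool pointing down it reaches from about 0.425 to 1.025 m from the base axis. Payload 3.6 kg.
Tool frame: the origin (TCP) lies where the fingers leave the gripper's body, on its centre line; the fingertips stand 73 mm ahead of it and the grasp point (between the pads) lies 54 mm ahead of it; z points along the fingers, y is the line along which they close (so a half turn about z gives the same grasp; the last joint's range is limited). The gripper opens to 85 mm and grips with 20 to 120 N. Pads are 22 mm wide; open, the fingers measure 114 mm over their backs; the gripper's body (76 mm by 85 mm) begins 54 mm behind the grasp point. The pads swing forward as they close: fully open they stand 13 mm farther back than shut.
Start: joints at [1.246, 0.591, 0.048, 1.609, -0.033, 0.943, -0.034], TCP at [0.167, -0.706, 0.304] pointing down, gripper open.
Joint ranges: [-2.69, 2.69], [-0.47, 2.24], [-1.27, 1.36], [0.19, 2.51], [-1.53, 4.68], [0.08, 2.07], [-3.09, 3.09]. Speed limits (rad/s): [2.57, 2.57, 3.14, 3.14, 3.14, 3.14, 3.14].

## Interface

Orientations are given as a 3x3 rotation matrix whose columns are the frame's x, y, z axes.
In Python, from cell import bot gives the robot as it stands.
- The arm moves only by the tool play_rows, never from a script. Its argument "plan" is a list of rows, each an object with "linear": the shift along the world's x, y, z in mm, a list of three; "turn": the turn about the world's z in degrees; "claw": the opening, from 0 (shut) to 1 (fully open). In form: [{"linear": [dx, dy, dz], "turn": turn, "claw": claw}, ...]. A call has 1 to 20 rows; each row shifts and turns the commanded pose from where the row before left it; what a row does not reach is not made up. A row lasts 1/12 s, in which the tool goes at most 41.7 mm and 7.16 degrees, less where a joint would pass 70% of its speed; a pose out of reach is approached as far as the arm can. A call with a gripper value outside its range is refused whole. The fingers move at their own pace and stop on an object; "squeeze" is the grip in N (left out, the last holds). Time passes only in rows, so rows that do not move let the fingers close. It gives the time, the measured TCP pose, the force, the opening and the grip force at its end, in the units of the state.
- bot.state(): the state, without advancing time (a new reading comes with each control period).
- bot.get_image(name): name is "scene" or "top"; returns a dict with "img" (384x512x3 uint8, red, green, blue), "K" (3x3 intrinsics, pixels), "k1" (the pictures are not rectified: a ray, as slopes to the right and down, at radius r is drawn at 1 + k1 r^2 times it, then the intrinsics apply), "R" (3x3) and "t" (3): a world point X has camera coordinates R X + t. Camera axes: x right, y down, z forward; pixel columns grow to the right and rows downward; lengths in m; the calibration is good to about 2 mm. A picture is of the moment at which its call begins. There is no depth.
- bot.sign_off(): hands the job in; it is judged then, once.
The state is a dict: "time": time; "qpos": joint angles; "qd": joint speeds; "joint_torque": joint torques, N m; "ee_pos": TCP position; "eef_rot": TCP orientation; "force": force on the tool from outside, world axes, zero at the start; "ft_torque": the same for the moment, N m; "finger_gap": opening from 0.0 (shut) to 1.0 (fully open); "finger_force": force on a finger pad.
Only numpy, scipy, OpenCV 4.12 (cv2) and the standard library are available. Lean on these libraries where they do the work, as an engineer would, in place of code of your own. Each camera call takes 0.05 s, during which the arm holds its last target. There are 200 camera calls.

## Working session

There is one attempt and no reset: what is moved stays moved. The work goes in short steps, Python scripts to look and compute and a tool call to move; the robot and the scene stay as the last step left them, time stands still between calls to the robot, and variables do not carry over. Pictures are saved under pics/ and viewed, at most 13 in all, crops included, and the job is handed in when it is done.

Besides the shell and the picture viewer there is one more tool, called after ">>>" as name(argument=value, ...) on one line, values as JSON. play_rows: Moves the arm, as the interface text tells. Its arguments: {"type":"object","properties":{"plan":{"type":"array"},"squeeze":{"type":"number"}},"required":["plan"]}

```bash
mkdir -p pics
cat > h.py <<'E'
import numpy as np, cv2
from cell import bot
def save(name,fn,s=1.5,crop=None):
    d=bot.get_image(name); im=d["img"]
    if crop: im=im[crop[1]:crop[3],crop[0]:crop[2]]
    im=cv2.resize(im[:,:,::-1],None,fx=s,fy=s,interpolation=cv2.INTER_CUBIC)
    cv2.imwrite("pics/"+fn,im); np.save("pics/"+fn+".npy",d["img"])
    return d
def ray(d,uv):
    K=np.array(d["K"]);k=d["k1"]
    p=cv2.undistortPoints(np.array(uv,float).reshape(-1,1,2),K,np.array([k,0,0,0.]))[:,0]
    R=np.array(d["R"]);t=np.array(d["t"])
    return -R.T@t,(np.c_[p,np.ones(len(p))])@R
def onz(d,uv,z):
    c,r=ray(d,uv); return c+r*((z-c[2])/r[:,2])[:,None]
def proj(d,X):
    X=np.atleast_2d(X)
    return cv2.projectPoints(X.astype(float),cv2.Rodrigues(np.array(d["R"]))[0],np.array(d["t"],float),np.array(d["K"]),np.array([d["k1"],0,0,0.]))[0][:,0]
E
python3 - <<'E'
from h import *
for n in("scene","top"):
    d=save(n,n+"0.png"); print(n,-np.array(d["R"]).T@d["t"],d["K"],d["k1"]);print(np.round(d["R"],3))
    import pickle;pickle.dump(d,open(f"{n}0.pkl","wb"))
s=bot.state();print(s["time"],s["ee_pos"],np.round(s["eef_rot"],3),s["finger_gap"])
E
```

```text
scene [-0.02107482  0.60938403  0.84219865] [[381.74362887   0.         260.28724139]
 [  0.         381.74362887 202.73422589]
 [  0.           0.           1.        ]] 0.00847097667080906
[[-0.628 -0.778 -0.009]
 [-0.589  0.483 -0.648]
 [ 0.508 -0.402 -0.762]]
top [0.34313614 0.19303246 0.98668391] [[394.08771887   0.         253.97586682]
 [  0.         394.08771887 194.17763872]
 [  0.           0.           1.        ]] 0.010775386093641239
[[-0.008 -1.     0.025]
 [-0.985  0.003 -0.175]
 [ 0.175 -0.026 -0.984]]
0.1 [ 0.16643947 -0.70502332  0.30283445] [[ 0.973  0.23  -0.001]
 [ 0.23  -0.973  0.002]
 [-0.    -0.002 -1.   ]] 0.9983536965187807
```

View pics/scene0.png

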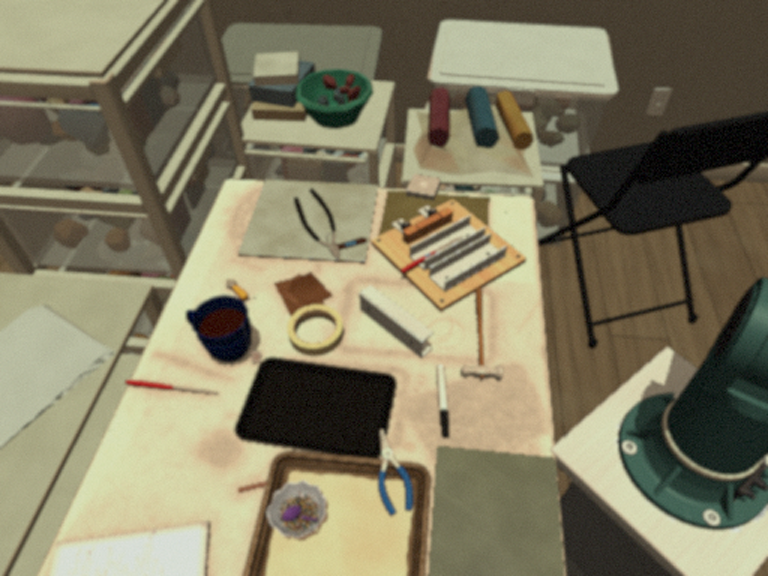

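View pics/top0.png

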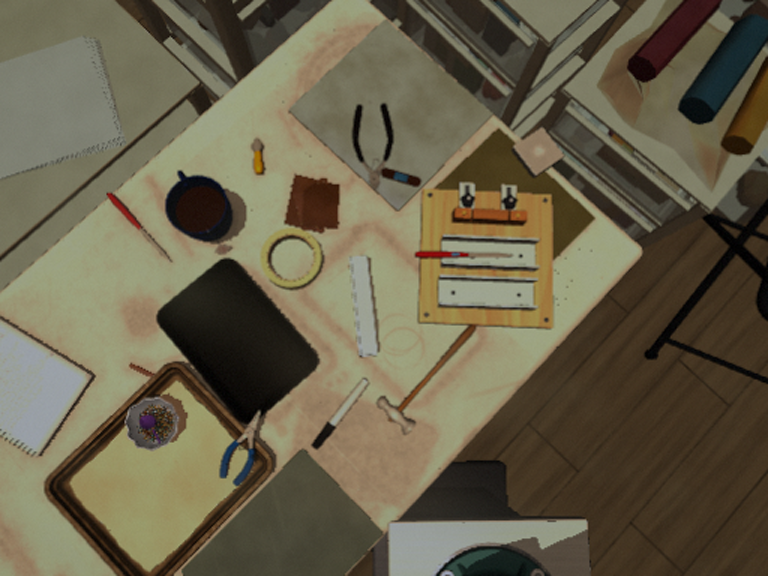

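The scene view shows the board at (450,250), the loose channel at (395,320) and the tray at (315,408). The top view shows the board at (487,258), the loose channel at (365,305), the file handle at (435,254) and the tray at (238,340). I'll zoom in on both.

Run:
```python
import pickle,cv2
for n,c in(("top",(225,115,375,227)),("scene",(232,130,354,240))):
    im=pickle.load(open(n+"0.pkl","rb"))["img"][c[1]:c[3],c[0]:c[2],::-1]
    im=cv2.resize(im,None,fx=5,fy=5,interpolation=cv2.INTER_CUBIC); cv2.imwrite(f"pics/{n}0c.png",im)
```

```text
(no output)
```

View pics/top0c.png

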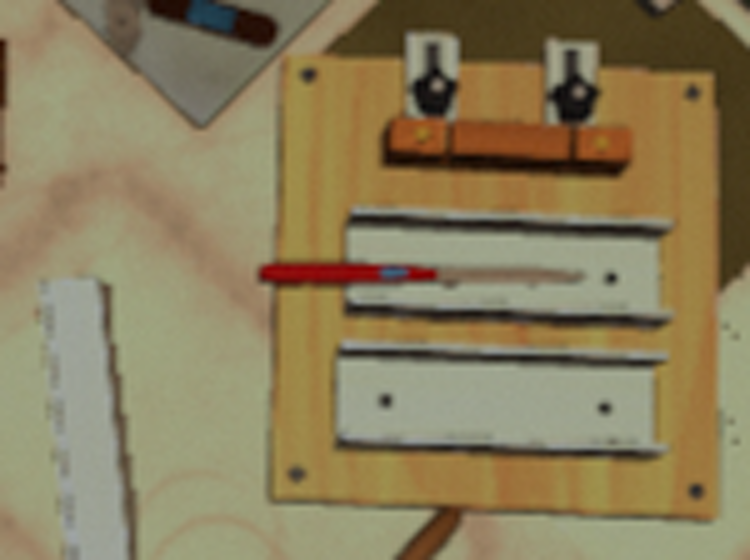

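View pics/scene0c.png

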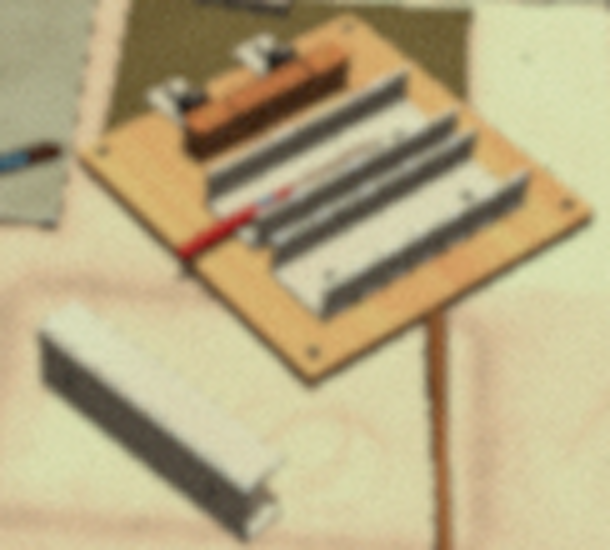

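The top crop shows the file handle at (260–435,273), back channel flange tops at rows 212 and 308, and front channel at rows 348 and 440. In the scene crop, the loose channel's web faces left (+y), with its open side to the board.

Run:
```python
from h import *; import pickle
d=pickle.load(open("top0.pkl","rb")); S=pickle.load(open("scene0.pkl","rb"))
def T(pts,z): 
    p=(np.array(pts)+.5)/5-.5+[225,115]; return np.round(onz(d,p,z)[:,:2]*1000,1).tolist()
def Sc(pts,z): 
    p=(np.array(pts)+.5)/5-.5+[232,130]; return np.round(onz(S,p,z)[:,:2]*1000,1).tolist()
print("board",T([(283,57),(714,72),(717,520),(271,502)],.015))
print("board S",Sc([(78,155),(348,12),(592,215),(310,380)],.015))
print("backL,R rearflange top back edge",T([(350,208),(672,223)],.045),"front fl front edge",T([(346,309),(672,322)],.045))
print("front: rear",T([(341,343),(668,355)],.045),"front",T([(337,440),(663,452)],.045))
print("S back: rear",Sc([(208,172),(408,72)],.045),"front fl",Sc([(258,218),(458,112)],.045))
print("S front: rear",Sc([(275,235),(473,133)],.045),"front fl",Sc([(325,292),(527,172)],.045))
print("fence front top",T([(386,155),(628,166)],.045),"S",Sc([(190,133),(348,60)],.045))
print("file end",T([(260,273)],.031),"S",Sc([(182,250)],.031))
for n,D,box,lo in(("top",d,(225,165,258,245),None),("scene",S,(235,188,292,240),None)):
    im=D["img"].astype(int);c=im[box[1]:box[3],box[0]:box[2]]
    sat=c.max(2)-c.min(2); m=((sat<(22 if n=="top" else 18))&(c.max(2)>110)).astype(np.uint8)
    k,l,st,_=cv2.connectedComponentsWithStats(m); i=1+np.argmax(st[1:,4]); ys,xs=np.where(l==i)
    r=cv2.minAreaRect(np.c_[xs,ys].astype(np.float32)); q=cv2.boxPoints(r)+[box[0],box[1]]
    P=onz(D,q,.05)[:,:2]*1000; print("loose",n,st[i],np.round(P,1).tolist(),np.round(P.mean(0),1))
# tray: black blob
im=d["img"].astype(int);m=(im.max(2)<50).astype(np.uint8);m[:165]=0;m[285:]=0;m[:,:100]=0;m[:,215:]=0
k,l,st,_=cv2.connectedComponentsWithStats(m);i=1+np.argmax(st[1:,4]);ys,xs=np.where(l==i)
r=cv2.minAreaRect(np.c_[xs,ys].astype(np.float32));P=onz(d,cv2.boxPoints(r),.014)[:,:2]*1000;print("tray",st[i],np.round(P,1).tolist(),P.mean(0))
```

```text
board [[694.7, 95.2], [686.7, -128.9], [452.9, -116.8], [463.0, 105.8]]
board S [[692.0, 96.0], [687.0, -130.0], [451.7, -113.2], [463.0, 107.1]]
backL,R rearflange top back edge [[605.6, 66.6], [597.7, -93.5]] front fl front edge [[554.4, 69.9], [547.4, -90.7]]
front: rear [[537.4, 72.7], [530.9, -87.9]] front [[489.4, 75.9], [482.8, -82.8]]
S back: rear [[605.0, 63.3], [594.1, -92.2]] front fl [[556.7, 65.7], [547.7, -89.9]]
S front: rear [[540.0, 67.2], [528.4, -83.5]] front fl [[488.3, 75.1], [483.8, -84.0]]
fence front top [[632.8, 47.9], [627.0, -73.0]] S [[638.1, 49.8], [626.6, -70.9]]
file end [[576.0, 110.6]] S [[575.3, 108.0]]
loose top [  8   5  19  68 855] [[566.9, 221.6], [570.2, 190.1], [408.2, 174.1], [405.2, 204.7]] [487.6 197.6]
loose scene [45 40  2  1  2] [[407.1, 204.0], [407.1, 204.0], [408.8, 206.0], [408.8, 206.0]] [408. 205.]
tray [ 105  173  107  110 6428] [[472.1, 548.1], [585.4, 424.6], [398.2, 262.9], [292.4, 386.8]] [437.03979328 405.60009162]
```

>>> play_rows(plan=[{"linear":[16,32,0],"turn":3.5,"claw":0.5},{"linear":[16,32,0],"turn":3.5,"claw":0.5},{"linear":[16,32,0],"turn":3.5,"claw":0.5},{"linear":[16,32,0],"turn":3.5,"claw":0.5},{"linear":[16,32,0],"turn":3.5,"claw":0.5},{"linear":[16,32,0],"turn":3.5,"claw":0.5},{"linear":[16,32,0],"turn":3.5,"claw":0.5},{"linear":[16,32,0],"turn":3.5,"claw":0.5},{"linear":[16,32,0],"turn":3.5,"claw":0.5},{"linear":[16,32,0],"turn":3.5,"claw":0.5},{"linear":[16,32,0],"turn":3.5,"claw":0.5},{"linear":[16,32,0],"turn":3.5,"claw":0.5},{"linear":[16,32,0],"turn":3.5,"claw":0.5},{"linear":[16,32,0],"turn":3.5,"claw":0.5},{"linear":[16,32,0],"turn":3.5,"claw":0.5},{"linear":[16,32,0],"turn":3.5,"claw":0.5},{"linear":[16,32,0],"turn":3.5,"claw":0.5},{"linear":[16,32,0],"turn":3.5,"claw":0.5},{"linear":[16,32,0],"turn":3.5,"claw":0.5},{"linear":[16,32,0],"turn":3.5,"claw":0.5}], squeeze=40)

```text
time: 1.77
ee_pos: [0.4867, -0.064, 0.3038]
eef_rot: [[0.114, 0.993, -0.0], [0.993, -0.114, -0.0], [-0.0, -0.0, -1.0]]
force: [0.4, -0.7, -0.4]
finger_gap: 0.497
finger_force: 0.0
```

>>> play_rows(plan=[{"linear":[15,25,0],"turn":1,"claw":0.45},{"linear":[15,25,0],"turn":1,"claw":0.45},{"linear":[15,25,0],"turn":1,"claw":0.45},{"linear":[15,25,0],"turn":1,"claw":0.45},{"linear":[14,26,0],"turn":0,"claw":0.45},{"linear":[14,26,-10],"turn":0,"claw":0.45},{"linear":[0,0,-30],"turn":0,"claw":0.45},{"linear":[0,0,-30],"turn":0,"claw":0.45},{"linear":[0,0,-30],"turn":0,"claw":0.45},{"linear":[0,0,-30],"turn":0,"claw":0.45},{"linear":[0,0,-30],"turn":0,"claw":0.45},{"linear":[0,0,-25],"turn":0,"claw":0.45},{"linear":[0,0,-15],"turn":0,"claw":0.45},{"linear":[0,0,0],"turn":0,"claw":0.45},{"linear":[0,0,0],"turn":0,"claw":0.45}])

```text
time: 3.02
ee_pos: [0.574, 0.0863, 0.1031]
eef_rot: [[0.047, 0.999, -0.002], [0.999, -0.047, -0.001], [-0.001, -0.002, -1.0]]
force: [-0.1, -0.0, 0.0]
finger_gap: 0.446
finger_force: 0.0
```

Run:
```python
from h import *
im=save("scene","s1.png",5,(232,110,354,220)); s=bot.state();print(s["ee_pos"],s["force"],s["qpos"])
```

```text
[0.57477464 0.08653875 0.10416001] [-0.14049219  0.26654168  0.46766898] [-0.02868494  0.71683979 -0.27947741  2.04049028  0.43855743  0.44079463
 -0.69024376]
```

View pics/s1.png

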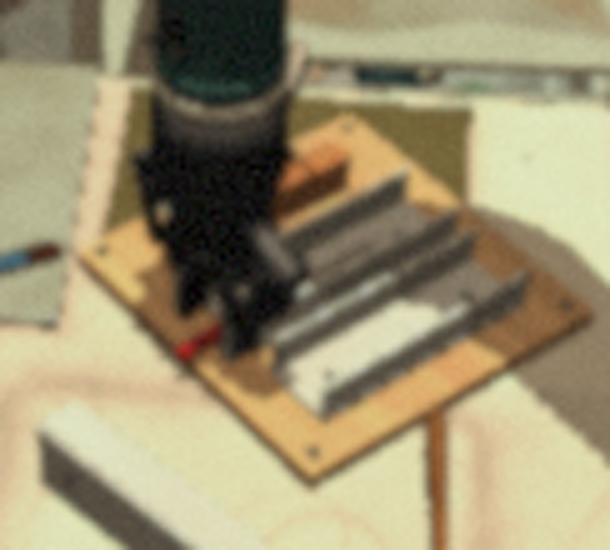

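The picture shows the handle (red, near (200,340)) between the open fingers. I'll go down and close.

>>> play_rows(plan=[{"linear":[0,0,-5],"turn":0,"claw":0.45},{"linear":[0,0,-5],"turn":0,"claw":0.3},{"linear":[0,0,0],"turn":0,"claw":0},{"linear":[0,0,0],"turn":0,"claw":0},{"linear":[0,0,0],"turn":0,"claw":0},{"linear":[0,0,0],"turn":0,"claw":0},{"linear":[0,0,0],"turn":0,"claw":0},{"linear":[0,0,0],"turn":0,"claw":0}])

```text
time: 3.73
ee_pos: [0.5747, 0.0863, 0.0942]
eef_rot: [[0.048, 0.999, 0.0], [0.999, -0.048, -0.0], [-0.0, 0.0, -1.0]]
force: [-0.1, -0.2, 2.0]
finger_gap: 0.118
finger_force: 42.2
```

>>> play_rows(plan=[{"linear":[0,0,10],"turn":0,"claw":0},{"linear":[0,0,25],"turn":0,"claw":0},{"linear":[0,0,35],"turn":0,"claw":0},{"linear":[0,0,35],"turn":0,"claw":0},{"linear":[-7,28,0],"turn":-3.5,"claw":0},{"linear":[-7,28,0],"turn":-3.5,"claw":0},{"linear":[-7,28,0],"turn":-3.5,"claw":0},{"linear":[-7,28,0],"turn":-3.5,"claw":0},{"linear":[-7,28,0],"turn":-3.5,"claw":0},{"linear":[-7,28,0],"turn":-3.5,"claw":0},{"linear":[-7,28,0],"turn":-3.5,"claw":0},{"linear":[-7,28,0],"turn":-3.5,"claw":0},{"linear":[-7,28,0],"turn":-3.5,"claw":0},{"linear":[-7,28,0],"turn":-3.5,"claw":0},{"linear":[-7,28,0],"turn":-3.5,"claw":0},{"linear":[-7,28,0],"turn":-3.5,"claw":0},{"linear":[-9,22,0],"turn":-4.5,"claw":0},{"linear":[0,0,-25],"turn":0,"claw":0},{"linear":[0,0,-30],"turn":0,"claw":0},{"linear":[0,0,0],"turn":0,"claw":0}])

```text
time: 5.4
ee_pos: [0.4784, 0.4429, 0.1397]
eef_rot: [[0.756, 0.655, -0.007], [0.655, -0.756, -0.006], [-0.009, 0.0, -1.0]]
force: [-1.0, -1.3, -0.8]
finger_gap: 0.118
finger_force: 41.9
```

Run:
```python
from h import *
d=save("scene","s2.png",2.5,(120,110,354,320))
s=bot.state();print(s["ee_pos"],s["qpos"])
```

```text
[0.47951357 0.44290929 0.14162497] [-0.7391697   0.70568269 -0.11152807  1.867841    0.13094341  0.58217905
 -1.79240986]
```

View pics/s2.png

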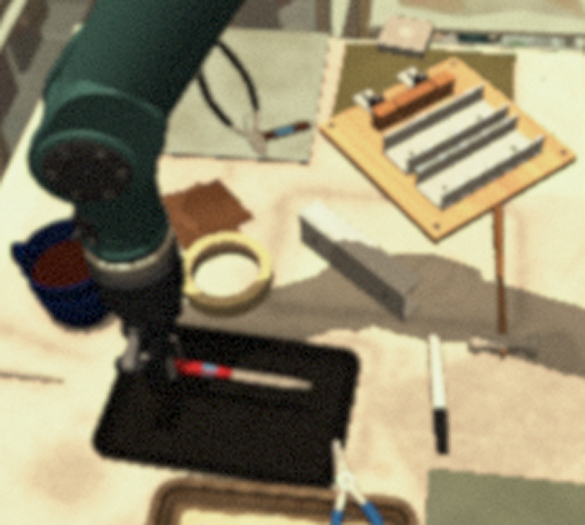

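The file hangs level over the tray: handle at (205,370), tip at (310,385). I'll lower and release it.

>>> play_rows(plan=[{"linear":[0,0,-25],"turn":0,"claw":0},{"linear":[0,0,-20],"turn":0,"claw":0},{"linear":[0,0,-12],"turn":0,"claw":0},{"linear":[0,0,-4],"turn":0,"claw":0},{"linear":[0,0,0],"turn":0,"claw":0},{"linear":[0,0,0],"turn":0,"claw":0},{"linear":[0,0,0],"turn":0,"claw":0.2},{"linear":[0,0,0],"turn":0,"claw":0.35},{"linear":[0,0,0],"turn":0,"claw":0.4},{"linear":[0,0,0],"turn":0,"claw":0.4},{"linear":[0,0,20],"turn":0,"claw":0.4},{"linear":[0,0,30],"turn":0,"claw":0.4},{"linear":[0,0,30],"turn":0,"claw":0.6},{"linear":[0,0,30],"turn":0,"claw":0.7},{"linear":[0,0,0],"turn":0,"claw":0.7}])

```text
time: 6.7
ee_pos: [0.4841, 0.447, 0.1994]
eef_rot: [[0.757, 0.653, 0.008], [0.653, -0.757, 0.008], [0.012, -0.001, -1.0]]
force: [0.8, 0.9, 1.8]
finger_gap: 0.699
finger_force: 0.0
```

>>> play_rows(plan=[{"linear":[1,-25,0],"turn":-3.5,"claw":0.7},{"linear":[1,-25,0],"turn":-3.5,"claw":0.7},{"linear":[1,-25,0],"turn":-3.5,"claw":0.7},{"linear":[1,-25,0],"turn":-3.5,"claw":0.7},{"linear":[1,-25,0],"turn":-3.5,"claw":0.7},{"linear":[1,-25,0],"turn":-3.5,"claw":0.7},{"linear":[0,-25,0],"turn":-3.5,"claw":0.7},{"linear":[0,-25,0],"turn":-3.5,"claw":0.7},{"linear":[0,-25,0],"turn":-3.5,"claw":0.7},{"linear":[0,-21,0],"turn":-3.5,"claw":0.7},{"linear":[0,0,0],"turn":0,"claw":0.7},{"linear":[0,0,-20],"turn":0,"claw":0.7},{"linear":[0,0,-20],"turn":0,"claw":0.7},{"linear":[0,0,0],"turn":0,"claw":0.7},{"linear":[0,0,0],"turn":0,"claw":0.7}])

```text
time: 7.95
ee_pos: [0.4871, 0.1988, 0.1523]
eef_rot: [[0.995, 0.102, -0.002], [0.102, -0.995, -0.0], [-0.002, 0.0, -1.0]]
force: [-0.1, -0.2, 0.7]
finger_gap: 0.698
finger_force: 0.0
```

Run:
```python
from h import *
d=save("scene","s3.png",2.5,(120,110,354,320))
s=bot.state();print(s["ee_pos"],s["qpos"],s["force"])
```

```text
[0.48757918 0.19906934 0.15300055] [-0.48406805  0.58042177  0.01436931  2.15731514 -0.02103181  0.40416647
 -1.92167513] [ 0.45469591 -0.18547337 -0.75245076]
```

View pics/s3.png

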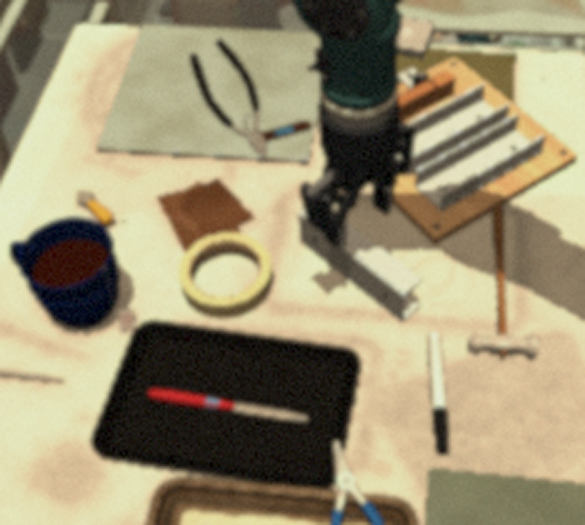

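The file lies flat in the tray (150–305, 390–418), and the gripper is over the loose channel. I'll go down 50 mm and grip it.

>>> play_rows(plan=[{"linear":[0,0,-20],"turn":0,"claw":0.7},{"linear":[0,0,-15],"turn":0,"claw":0.7},{"linear":[0,0,-10],"turn":0,"claw":0.7},{"linear":[0,0,-5],"turn":0,"claw":0.7},{"linear":[0,0,0],"turn":0,"claw":0.55},{"linear":[0,0,0],"turn":0,"claw":0.45},{"linear":[0,0,0],"turn":0,"claw":0.38},{"linear":[0,0,0],"turn":0,"claw":0.2},{"linear":[0,0,0],"turn":0,"claw":0.2},{"linear":[0,0,0],"turn":0,"claw":0.2},{"linear":[0,0,0],"turn":0,"claw":0.2}], squeeze=40)

```text
time: 8.92
ee_pos: [0.488, 0.1986, 0.1038]
eef_rot: [[0.995, 0.101, 0.001], [0.101, -0.995, 0.001], [0.001, -0.001, -1.0]]
force: [-1.2, 0.4, 6.8]
finger_gap: 0.336
finger_force: 39.7
```

>>> play_rows(plan=[{"linear":[0,0,10],"turn":0,"claw":0.2},{"linear":[0,0,20],"turn":0,"claw":0.2},{"linear":[0,0,35],"turn":0,"claw":0.2},{"linear":[0,0,35],"turn":0,"claw":0.2},{"linear":[1,-13,0],"turn":5,"claw":0.2},{"linear":[1,-13,0],"turn":5,"claw":0.2},{"linear":[1,-13,0],"turn":5,"claw":0.2},{"linear":[1,-13,0],"turn":5,"claw":0.2},{"linear":[1,-13,0],"turn":5,"claw":0.2},{"linear":[1,-13,0],"turn":5,"claw":0.2},{"linear":[1,-13,0],"turn":5,"claw":0.2},{"linear":[1,-13,0],"turn":5,"claw":0.2},{"linear":[1,-13,0],"turn":5,"claw":0.2},{"linear":[1,-13,0],"turn":5,"claw":0.2},{"linear":[1,-13,0],"turn":5,"claw":0.2},{"linear":[1,-13,0],"turn":5,"claw":0.2},{"linear":[1,-13,0],"turn":5,"claw":0.2},{"linear":[1,-13,0],"turn":5,"claw":0.2},{"linear":[1,-13,0],"turn":5,"claw":0.2},{"linear":[2,-11,0],"turn":6.6,"claw":0.2}])

```text
time: 10.58
ee_pos: [0.5038, -0.0091, 0.2032]
eef_rot: [[0.042, 0.999, -0.001], [0.999, -0.042, -0.001], [-0.002, -0.001, -1.0]]
force: [-1.2, 0.4, -1.8]
finger_gap: 0.341
finger_force: 39.9
```

>>> play_rows(plan=[{"linear":[0,0,0],"turn":0,"claw":0.2},{"linear":[0,0,-20],"turn":0,"claw":0.2},{"linear":[0,0,-20],"turn":0,"claw":0.2},{"linear":[0,0,0],"turn":0,"claw":0.2},{"linear":[0,0,0],"turn":0,"claw":0.2}])

```text
time: 11.0
ee_pos: [0.5037, -0.0071, 0.1626]
eef_rot: [[0.046, 0.999, -0.002], [0.999, -0.046, -0.0], [-0.0, -0.002, -1.0]]
force: [0.3, -0.8, -1.6]
finger_gap: 0.338
finger_force: 40.1
```

Run:
```python
from h import *; import pickle
d=save("scene","s4.png",5,(232,90,354,205));pickle.dump(d,open("s4.pkl","wb"))
d=save("top","t4.png",5,(250,115,375,227));pickle.dump(d,open("t4.pkl","wb"))
a=cv2.imread("pics/s4.png");b=cv2.imread("pics/t4.png")
a=cv2.resize(a,(400,377));b=cv2.resize(b,(400,358));c=np.zeros((377,800,3),np.uint8);c[:,:400]=a;c[:358,400:]=b;cv2.imwrite("pics/c4.png",c)
s=bot.state();print(s["ee_pos"],s["eef_rot"],s["qpos"],s["force"])
```

```text
[ 0.50488692 -0.00696894  0.16368273] [[ 4.59000216e-02  9.98945556e-01  9.82114917e-04]
 [ 9.98946033e-01 -4.59001024e-02  5.98604811e-05]
 [ 1.04876537e-04  9.78332203e-04 -9.99999516e-01]] [ 0.18370628  0.56347061 -0.34786564  2.18870925  0.42985396  0.4523006
 -0.55058998] [-0.35810645 -0.25084656 -1.14863946]
```

View pics/c4.png

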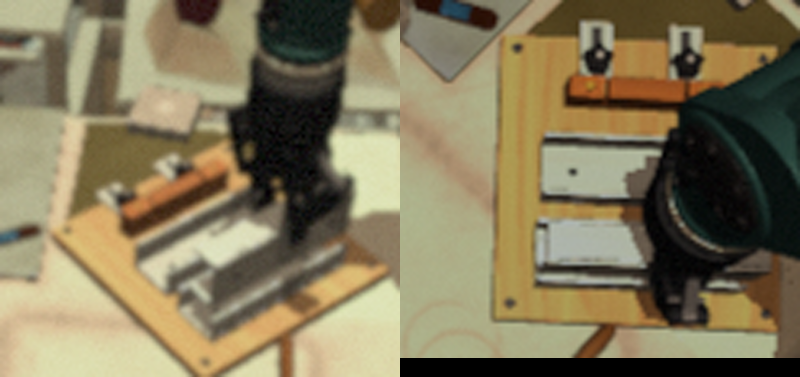

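The left panel shows the channel held upright over the front trough, open side to the fence. In the right panel its top left end is at about (551,222–262). I'll measure that before setting it down.

Run:
```python
from h import *; import pickle
d=pickle.load(open("t4.pkl","rb"))
def T(pts,z):
    p=(np.array(pts)-[400,0])*1.5625; p=(p+.5)/5-.5+[250,115]; return np.round(onz(d,p,z)[:,:2]*1000,1).tolist()
g=cv2.cvtColor(d["img"],cv2.COLOR_RGB2GRAY)
print(g[180:206,300:316:3].T)
print("row190",g[190,280:310])
print("loose L",T([(551,222),(551,262)],.110),T([(540,225),(536,285)],.045), T([(541,135)],.045))
```

```text
[[140 141 142 147 163 179 176 176 176 178 177 177 178 177 177 163 137 136
   44  42 103 176 165 117  67 114]
 [146 146 143 154 178 176 178 177 176 177 177 177 177 177 176 166 154 148
   41  40 105 170 152 119  61 108]
 [139 138 131 139 172 166 177 176 177 177 177 177 176 178 176 162 143 150
   38  37  85 151 169 148  56  96]
 [140 140 131 134 169 164 177 177 178 176 176 176 177 177 177 161 142 146
   43  43  55 116 172 149  61 104]
 [147 145 144 158 176 172 175 175 177 175 177 176 177 177 176 160 142 146
   43  43  51 105 165 148  44  92]
 [144 140 143 155 170 162 177 177 173 174 176 176 176 178 176 166 155 147
   52  43  48  94 154 146  46  96]]
row190 [127 147 146 147 150 149 147 141 143 148 148 121 140 170 171 145 147 177
 178 178 177 177 177 177 177 177 177 178 177 176]
loose L [[522.1, 72.0], [493.3, 72.8]] [[533.1, 71.5], [486.8, 75.7]] [[604.1, 68.9]]
```

>>> play_rows(plan=[{"linear":[2,0,0],"turn":0,"claw":0.2},{"linear":[2,0,0],"turn":0,"claw":0.2},{"linear":[0,0,-10],"turn":0,"claw":0.2},{"linear":[0,0,-10],"turn":0,"claw":0.2},{"linear":[0,0,-8],"turn":0,"claw":0.2},{"linear":[0,0,-5],"turn":0,"claw":0.2},{"linear":[0,0,-3],"turn":0,"claw":0.2},{"linear":[0,0,-2],"turn":0,"claw":0.2},{"linear":[0,0,0],"turn":0,"claw":0.2},{"linear":[0,0,0],"turn":0,"claw":0.2}])

```text
time: 11.93
ee_pos: [0.5086, -0.0075, 0.1248]
eef_rot: [[0.046, 0.999, -0.0], [0.999, -0.046, -0.0], [-0.0, -0.0, -1.0]]
force: [-0.4, 0.3, -1.4]
finger_gap: 0.339
finger_force: 40.2
```

>>> play_rows(plan=[{"linear":[0,0,-1],"turn":0,"claw":0.2},{"linear":[0,0,-1],"turn":0,"claw":0.2},{"linear":[0,0,0],"turn":0,"claw":0.2},{"linear":[0,0,0],"turn":0,"claw":0.2}])

```text
time: 12.27
ee_pos: [0.5087, -0.0076, 0.123]
eef_rot: [[0.046, 0.999, 0.0], [0.999, -0.046, -0.0], [-0.0, 0.0, -1.0]]
force: [0.4, 1.2, -1.7]
finger_gap: 0.338
finger_force: 40.2
```

>>> play_rows(plan=[{"linear":[0,0,-1],"turn":0,"claw":0.2},{"linear":[0,0,-1],"turn":0,"claw":0.2},{"linear":[0,0,0],"turn":0,"claw":0.2}])

```text
time: 12.52
ee_pos: [0.5089, -0.0076, 0.1227]
eef_rot: [[0.046, 0.999, 0.001], [0.999, -0.046, -0.002], [-0.001, 0.001, -1.0]]
force: [-3.0, -0.2, 17.3]
finger_gap: 0.335
finger_force: 42.9
```

>>> play_rows(plan=[{"linear":[0,0,1.5],"turn":0,"claw":0.2},{"linear":[0,0,0],"turn":0,"claw":0.3},{"linear":[0,0,0],"turn":0,"claw":0.36},{"linear":[0,0,0],"turn":0,"claw":0.42},{"linear":[0,0,0],"turn":0,"claw":0.5},{"linear":[0,0,0],"turn":0,"claw":0.58},{"linear":[0,0,0],"turn":0,"claw":0.58},{"linear":[0,0,5],"turn":0,"claw":0.58},{"linear":[0,0,15],"turn":0,"claw":0.58},{"linear":[0,0,30],"turn":0,"claw":0.58},{"linear":[0,0,20],"turn":0,"claw":0.58},{"linear":[0,0,0],"turn":0,"claw":0.3},{"linear":[-20,0,0],"turn":0,"claw":0},{"linear":[-20,0,0],"turn":0,"claw":0},{"linear":[-20,0,0],"turn":0,"claw":0},{"linear":[0,0,0],"turn":0,"claw":0}])

```text
time: 13.85
ee_pos: [0.4429, -0.0083, 0.1916]
eef_rot: [[0.045, 0.999, -0.008], [0.999, -0.045, -0.002], [-0.002, -0.008, -1.0]]
force: [-0.5, -2.0, -0.9]
finger_gap: -0.002
finger_force: 0.0
```

Run:
```python
from h import *; import pickle
d=save("scene","s5.png",5,(232,90,354,205))
a=cv2.imread("pics/s5.png")
d=save("top","t5.png",5,(250,115,375,227));pickle.dump(d,open("t5.pkl","wb"))
b=cv2.imread("pics/t5.png")
a=cv2.resize(a,(400,377));b=cv2.resize(b,(400,358));c=np.zeros((377,800,3),np.uint8);c[:,:400]=a;c[:358,400:]=b;cv2.imwrite("pics/c5.png",c)
s=bot.state();print(s["ee_pos"],s["force"],s["time"])
```

```text
[ 0.44795244 -0.00770022  0.19225885] [0.84078523 0.22119672 0.45304997] 13.95
```

View pics/c5.png

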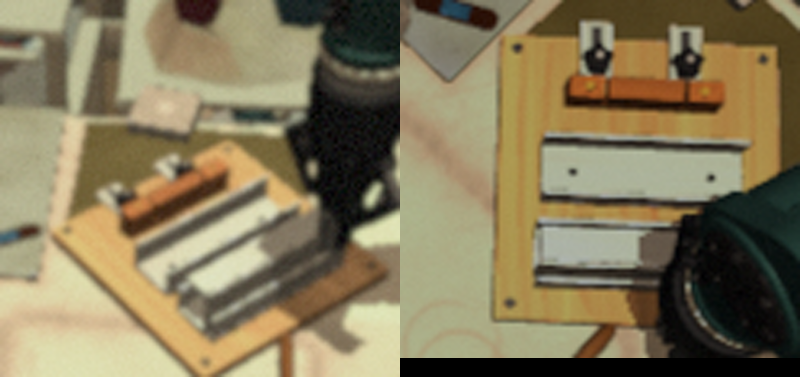

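Both panels show the channel standing upright in the front trough, with its end level with the others near (540,222). I'll roll it over with the closed fingers.

>>> play_rows(plan=[{"linear":[0,0,-25],"turn":0,"claw":0},{"linear":[0,0,-20],"turn":0,"claw":0},{"linear":[0,0,-14],"turn":0,"claw":0},{"linear":[10,0,0],"turn":0,"claw":0},{"linear":[10,0,0],"turn":0,"claw":0},{"linear":[5,0,0],"turn":0,"claw":0},{"linear":[3,0,0],"turn":0,"claw":0},{"linear":[3,0,0],"turn":0,"claw":0},{"linear":[3,0,0],"turn":0,"claw":0},{"linear":[3,0,0],"turn":0,"claw":0},{"linear":[3,0,0],"turn":0,"claw":0},{"linear":[3,0,0],"turn":0,"claw":0},{"linear":[3,0,0],"turn":0,"claw":0},{"linear":[3,0,0],"turn":0,"claw":0},{"linear":[3,0,0],"turn":0,"claw":0}])

```text
time: 15.2
ee_pos: [0.4993, -0.0075, 0.134]
eef_rot: [[0.045, 0.999, -0.001], [0.999, -0.045, -0.0], [-0.0, -0.001, -1.0]]
force: [-0.3, -0.1, 0.7]
finger_gap: -0.001
finger_force: 0.3
```

>>> play_rows(plan=[{"linear":[3,0,0],"turn":0,"claw":0},{"linear":[3,0,0],"turn":0,"claw":0},{"linear":[3,0,0],"turn":0,"claw":0},{"linear":[3,0,0],"turn":0,"claw":0},{"linear":[0,0,0],"turn":0,"claw":0},{"linear":[0,0,0],"turn":0,"claw":0}])

```text
time: 15.7
ee_pos: [0.5129, -0.0076, 0.1332]
eef_rot: [[0.046, 0.999, 0.0], [0.999, -0.046, 0.0], [0.0, 0.0, -1.0]]
force: [-0.0, -0.6, -0.8]
finger_gap: 0.003
finger_force: 0.0
```

Run:
```python
from h import *; import pickle
d=save("scene","s6.png",5,(232,90,354,205))
a=cv2.imread("pics/s6.png")
d=save("top","t6.png",5,(250,115,375,227));pickle.dump(d,open("t6.pkl","wb"))
b=cv2.imread("pics/t6.png")
a=cv2.resize(a,(400,377));b=cv2.resize(b,(400,358));c=np.zeros((377,800,3),np.uint8);c[:,:400]=a;c[:358,400:]=b;cv2.imwrite("pics/c6.png",c)
s=bot.state();print(s["ee_pos"],s["force"],s["time"])
```

```text
[ 0.51239756 -0.00763735  0.13324492] [-0.63825298  0.34405572  0.06403907] 15.8
```

View pics/c6.png

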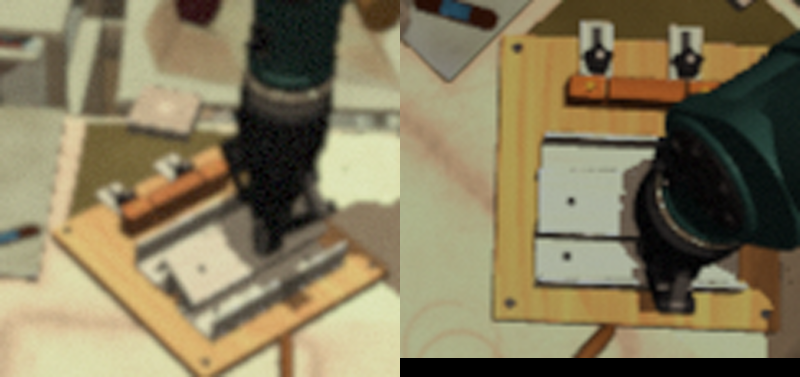

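It has rolled over and lies web-up, its front edge at row 237 in the right panel. I'll lift off, turn the gripper 90° and check the seating.

>>> play_rows(plan=[{"linear":[-4,0,20],"turn":0,"claw":0},{"linear":[-4,0,30],"turn":6,"claw":0.3},{"linear":[-4,0,20],"turn":6,"claw":0.6},{"linear":[-4,0,0],"turn":6,"claw":1},{"linear":[-4,0,0],"turn":6,"claw":1},{"linear":[-4,0,0],"turn":6,"claw":1},{"linear":[-4,0,0],"turn":6,"claw":1},{"linear":[-4,0,0],"turn":6,"claw":1},{"linear":[-4,0,0],"turn":6,"claw":1},{"linear":[-4,0,0],"turn":6,"claw":1},{"linear":[-4,0,0],"turn":6,"claw":1},{"linear":[-4,0,0],"turn":6,"claw":1},{"linear":[-4,0,0],"turn":6,"claw":1},{"linear":[-4,0,0],"turn":6,"claw":1},{"linear":[-4,0,0],"turn":6,"claw":1},{"linear":[-4,0,0],"turn":6,"claw":1},{"linear":[0,0,0],"turn":0,"claw":1}])

```text
time: 17.22
ee_pos: [0.4472, -0.0079, 0.203]
eef_rot: [[-0.999, 0.044, -0.002], [0.044, 0.999, -0.0], [0.002, -0.0, -1.0]]
force: [-1.1, -0.5, -0.9]
finger_gap: 1.002
finger_force: 0.0
```

Run:
```python
from h import *; import pickle
d=save("scene","s7.png",5,(232,90,354,205));pickle.dump(d,open("s7.pkl","wb"))
a=cv2.imread("pics/s7.png")
d=save("top","t7.png",5,(250,115,375,227));pickle.dump(d,open("t7.pkl","wb"))
b=cv2.imread("pics/t7.png")
a=cv2.resize(a,(400,377));b=cv2.resize(b,(400,358));c=np.zeros((377,800,3),np.uint8);c[:,:400]=a;c[:358,400:]=b;cv2.imwrite("pics/c7.png",c)
s=bot.state();print(s["ee_pos"],s["force"],s["time"],s["qpos"],s["eef_rot"][:2])
g=cv2.cvtColor(d["img"],cv2.COLOR_RGB2GRAY)
for c in(296,302,310,318): print(c,g[152:208,c])
```

```text
[ 0.4483464  -0.00776666  0.20329568] [ 0.30004674 -0.12540808 -0.4767342 ] 17.3167 [ 0.55594382  0.54925546 -0.84999787  2.27092243  0.73855855  0.62159991
  0.67038998] [[-9.98828315e-01  4.83928427e-02 -3.60162042e-04]
 [ 4.83928079e-02  9.98828376e-01  1.04750321e-04]]
296 [137 136 137 140 150 144  43  53 114 170 170 170 167 170 171 171 172 173
 173 172 172 170 172 172 171 172 170 172 170 172 171 171 173 172 143  35
  75 139 172 172 172 173 171 171 171 171 173 171 172 172 155  85  65 111
 142 140]
302 [136 134 132 126 135 146  49  45 104 171 171 171 168 169 168 165 169 173
 172 170 171 172 173 158 113 117 160 171 171 170 170 171 172 172 146  51
  62 123 172 171 172 150  71  54 119 172 173 171 173 164 146 117  62 113
 148 149]
310 [134 134 134 135 148 158 108  44  85 149 170 172 170 170 161 149 169 170
 170 170 169 170 172 170 172 172 172 172 171 171 172 171 172 171 167 128
  45 102 171 174 171 172 172 172 173 172 172 173 172 147  54  13   8  15
  18  25]
318 [135 135 136 135 137 152 145  41  52 116 172 173 170 170 172 171 171 169
 169 172 170 171 172 173 172 172 172 171 171 172 172 172 173 172 173 143
  41  83 149 171 173 172 174 172 171 172 173 167 128  23  25  25  38  58
  55  56]
```

View pics/c7.png

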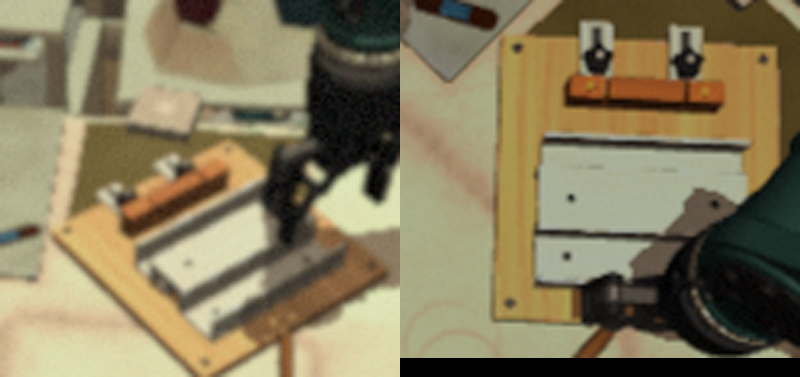

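The top web spans rows about 167–187 (original pixels) and lies flat, and the front trough is free in front of it. I'll compute the edges.

Run:
```python
from h import *; import pickle
d=pickle.load(open("t7.pkl","rb"))
g=cv2.cvtColor(d["img"],cv2.COLOR_RGB2GRAY)
def P(uv,z):
    p=onz(d,[uv],z)[0,:2]*1000; return np.round([p[0],p[1],p@[.9989,-.047],p@[.047,.9989]],1)
print("loose front edge@49",P((302,186.5),.049),P((318,187.3),.049),P((310,186.9),.019))
print("loose back edge",P((310,166.5),.049))
print("front inner front-flange top",P((302,201.5),.045),P((296,202.5),.045))
print("fence",P((310,148),.045))
for r in (158,164,174,180,192,196): print(r,g[r,286:302])
for r,z in((160,.019),(175,.049),(194,.019)): print(P((293.5,r),z))
```

```text
loose front edge@49 [528.3  51.  525.3  75.8] [526.2  12.  525.   36.7] [533.1  26.3 531.3  51.4]
loose back edge [578.3  29.8 576.2  57. ]
front inner front-flange top [492.   51.5 489.   74.6] [489.6  66.2 485.9  89.1]
fence [626.6  27.6 624.6  57. ]
158 [142 134 138 146 148 146 141 133  99  54  43  40  37  35  43  47]
164 [143 138 140 144 149 148 141 119 141 169 167 166 169 168 170 168]
174 [143 139 139 145 149 146 121 144 173 170 172 172 172 171 172 171]
180 [143 137 140 145 147 145 121 141 173 171 170 171 172 171 173 171]
192 [145 139 138 143 143 110 134 173 173 171 172 172 172 173 172 172]
196 [145 138 139 142 144 122 141 173 171 172 171 171 173 172 162 130]
[602.9  66.1 599.1  94.4]
[557.   71.  553.   97.1]
[515.1  68.4 511.4  92.5]
```

>>> play_rows(plan=[{"linear":[20,0,0],"turn":0,"claw":1},{"linear":[20,0,0],"turn":0,"claw":1},{"linear":[15,1,0],"turn":0,"claw":1},{"linear":[0,0,0],"turn":0,"claw":1},{"linear":[0,0,-25],"turn":0,"claw":1},{"linear":[0,0,-25],"turn":0,"claw":1},{"linear":[0,0,-15],"turn":0,"claw":1},{"linear":[0,0,-10],"turn":0,"claw":1},{"linear":[0,0,-10],"turn":0,"claw":1},{"linear":[0,0,-8],"turn":0,"claw":1},{"linear":[0,0,-6],"turn":0,"claw":1},{"linear":[0,0,0],"turn":0,"claw":1},{"linear":[0,0,0],"turn":0,"claw":1}])

```text
time: 18.4
ee_pos: [0.5034, -0.0066, 0.1044]
eef_rot: [[-0.999, 0.046, -0.0], [0.046, 0.999, -0.0], [0.0, -0.0, -1.0]]
force: [-0.4, 0.0, 0.5]
finger_gap: 0.997
finger_force: 0.0
```

Clear so far. I'll lower a little more.

>>> play_rows(plan=[{"linear":[0,0,-5],"turn":0,"claw":1},{"linear":[0,0,-4],"turn":0,"claw":1},{"linear":[0,0,-3],"turn":0,"claw":1},{"linear":[0,0,0],"turn":0,"claw":1},{"linear":[0,0,0],"turn":0,"claw":1}])

```text
time: 18.82
ee_pos: [0.5035, -0.0066, 0.0923]
eef_rot: [[-0.999, 0.046, -0.0], [0.046, 0.999, -0.0], [0.0, -0.0, -1.0]]
force: [0.5, 0.0, -0.1]
finger_gap: 1.003
finger_force: 0.0
```

>>> play_rows(plan=[{"linear":[0,0,-2],"turn":0,"claw":1},{"linear":[0,0,-1],"turn":0,"claw":1},{"linear":[3,0,0],"turn":0,"claw":1},{"linear":[3,0,0],"turn":0,"claw":1},{"linear":[2,0,0],"turn":0,"claw":1},{"linear":[2,0,0],"turn":0,"claw":1},{"linear":[2,0,0],"turn":0,"claw":1},{"linear":[2,0,0],"turn":0,"claw":1}])

```text
time: 19.48
ee_pos: [0.5172, -0.0066, 0.0894]
eef_rot: [[-0.999, 0.046, -0.001], [0.046, 0.999, -0.0], [0.001, -0.0, -1.0]]
force: [-2.0, -0.4, 1.1]
finger_gap: 1.0
finger_force: 0.7
```

>>> play_rows(plan=[{"linear":[2,-0.1,0],"turn":0,"claw":1},{"linear":[2,-0.1,0],"turn":0,"claw":1},{"linear":[2,-0.1,0],"turn":0,"claw":1},{"linear":[2,-0.1,0],"turn":0,"claw":1},{"linear":[2,-0.1,0],"turn":0,"claw":1},{"linear":[2,-0.1,0],"turn":0,"claw":1},{"linear":[2,-0.1,0],"turn":0,"claw":1},{"linear":[2,-0.1,0],"turn":0,"claw":1},{"linear":[2,-0.1,0],"turn":0,"claw":1},{"linear":[2,-0.1,0],"turn":0,"claw":1}])

```text
time: 20.32
ee_pos: [0.5372, -0.0077, 0.0893]
eef_rot: [[-0.999, 0.046, -0.001], [0.046, 0.999, -0.0], [0.001, -0.0, -1.0]]
force: [-3.6, -0.2, 1.4]
finger_gap: 1.0
finger_force: 1.8
```

Run:
```python
from h import *; import pickle
d=save("scene","s8.png",5,(232,90,354,205))
a=cv2.imread("pics/s8.png")
d=save("top","t8.png",5,(250,115,375,227));pickle.dump(d,open("t8.pkl","wb"))
b=cv2.imread("pics/t8.png")
a=cv2.resize(a,(400,377));b=cv2.resize(b,(400,358));c=np.zeros((377,800,3),np.uint8);c[:,:400]=a;c[:358,400:]=b;cv2.imwrite("pics/c8.png",c)
s=bot.state();print(s["ee_pos"],s["force"],s["time"])
g=cv2.cvtColor(d["img"],cv2.COLOR_RGB2GRAY)
for c in(296,302,306): print(c,g[146:208,c])
```

```text
[ 0.53764308 -0.00765851  0.0893094 ] [-1.50677621 -0.12261318 -1.31719384] 20.4167
296 [137 136 135 137 138 138 138 139 137 152 143  80 150 171 171 174 172 172
 172 173 171 171 172 171 172 173 171 172 171 173 172 145  39  55 116 170
 171 169 172 171 174 171 174 173 174 173 164 154 146  51  66 113 145 146
 144 145 142 143 143 143 143 142]
302 [ 25  32  88 134 136 136 135 135 128 139 144  60 115 169 170 171 170 169
 173 172 162 135 132 146 100   8   9   7  17  20  19  15  10   9   7   4
   7   8  34  67  62  49 120 174 172 173 171 174 156  93  54 101 148 150
 151 152 150 152 149 151 149 151]
306 [ 27  22  76 136 134 136 135 135 134 151 157 100 104 170 171 171 172 168
 172 171 171 173 145  41  33  35  63  89  91  82  49  35  34  26  17   4
  12  19  19  21  32  46 109 173 171 173 172 166 147 115  62 108 134 135
 134 132 133 133 132 133 136 136]
```

>>> play_rows(plan=[{"linear":[2,-0.1,0],"turn":0,"claw":1},{"linear":[2,-0.1,0],"turn":0,"claw":1},{"linear":[2,-0.1,0],"turn":0,"claw":1},{"linear":[2,-0.1,0],"turn":0,"claw":1},{"linear":[2,-0.1,0],"turn":0,"claw":1},{"linear":[2,-0.1,0],"turn":0,"claw":1},{"linear":[2,-0.1,0],"turn":0,"claw":1}])

```text
time: 21.0
ee_pos: [0.5519, -0.0084, 0.0893]
eef_rot: [[-0.999, 0.046, 0.0], [0.046, 0.999, -0.0], [-0.0, -0.0, -1.0]]
force: [-2.9, 0.5, -0.6]
finger_gap: 0.999
finger_force: 1.1
```

>>> play_rows(plan=[{"linear":[1,-0.1,0],"turn":0,"claw":1},{"linear":[1,0,0],"turn":0,"claw":1},{"linear":[1,-0.1,0],"turn":0,"claw":1},{"linear":[1,0,0],"turn":0,"claw":1},{"linear":[0,0,0],"turn":0,"claw":1}])

```text
time: 21.42
ee_pos: [0.5559, -0.0085, 0.0894]
eef_rot: [[-0.999, 0.046, 0.0], [0.046, 0.999, 0.0], [-0.0, 0.0, -1.0]]
force: [-1.9, 0.6, -0.5]
finger_gap: 0.997
finger_force: 1.0
```

>>> play_rows(plan=[{"linear":[0.5,0,0],"turn":0,"claw":1},{"linear":[0.5,0,0],"turn":0,"claw":1},{"linear":[0.5,0,0],"turn":0,"claw":1},{"linear":[0.5,-0.1,0],"turn":0,"claw":1},{"linear":[0,0,0],"turn":0,"claw":1}])

```text
time: 21.83
ee_pos: [0.5577, -0.0086, 0.0894]
eef_rot: [[-0.999, 0.046, 0.0], [0.046, 0.999, 0.0], [-0.0, 0.0, -1.0]]
force: [-2.1, -0.2, 0.1]
finger_gap: 0.999
finger_force: 1.2
```

>>> play_rows(plan=[{"linear":[0.5,0,0],"turn":0,"claw":1},{"linear":[0.5,0,0],"turn":0,"claw":1},{"linear":[0,0,0],"turn":0,"claw":1}])

```text
time: 22.08
ee_pos: [0.5587, -0.0086, 0.0894]
eef_rot: [[-0.999, 0.046, 0.0], [0.046, 0.999, 0.0], [-0.0, 0.0, -1.0]]
force: [-3.3, 1.2, 0.7]
finger_gap: 1.0
finger_force: 1.5
```

>>> play_rows(plan=[{"linear":[0.5,0,0],"turn":0,"claw":1},{"linear":[0.5,0,0],"turn":0,"claw":1},{"linear":[0,0,0],"turn":0,"claw":1}])

```text
time: 22.33
ee_pos: [0.5597, -0.0086, 0.0894]
eef_rot: [[-0.999, 0.046, 0.0], [0.046, 0.999, 0.0], [-0.0, 0.0, -1.0]]
force: [-4.2, 1.0, 1.0]
finger_gap: 0.998
finger_force: 1.5
```

Run:
```python
from h import *; import pickle
d=save("scene","s9.png",5,(232,90,354,205))
a=cv2.imread("pics/s9.png")
d=save("top","t9.png",5,(250,115,375,227));pickle.dump(d,open("t9.pkl","wb"))
b=cv2.imread("pics/t9.png")
a=cv2.resize(a,(400,377));b=cv2.resize(b,(400,358));c=np.zeros((377,800,3),np.uint8);c[:,:400]=a;c[:358,400:]=b;cv2.imwrite("pics/c9.png",c)
s=bot.state();print(s["ee_pos"],s["force"],s["time"])
```

```text
[ 0.55968561 -0.00859477  0.08939901] [-2.35176404  0.88250817  0.28983883] 22.4333
```

View pics/c9.png

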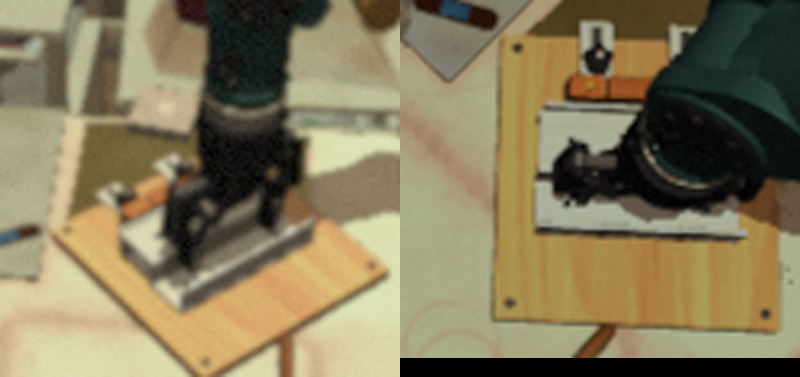

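The nest is nearly at the fence: back channel at row 103, fence base at row 100. I'll keep going in small steps.

>>> play_rows(plan=[{"linear":[0.5,0,0],"turn":0,"claw":1},{"linear":[0.5,0,0],"turn":0,"claw":1},{"linear":[0,0,0],"turn":0,"claw":1}])

```text
time: 22.68
ee_pos: [0.5606, -0.0086, 0.0894]
eef_rot: [[-0.999, 0.046, 0.0], [0.046, 0.999, -0.0], [-0.0, 0.0, -1.0]]
force: [-2.9, 0.1, 0.5]
finger_gap: 1.003
finger_force: 1.7
```

>>> play_rows(plan=[{"linear":[0.5,0,0],"turn":0,"claw":1},{"linear":[0.5,0,0],"turn":0,"claw":1},{"linear":[0,0,0],"turn":0,"claw":1}])

```text
time: 22.93
ee_pos: [0.5617, -0.0086, 0.0894]
eef_rot: [[-0.999, 0.046, 0.0], [0.046, 0.999, 0.0], [-0.0, 0.0, -1.0]]
force: [-3.5, -0.1, 0.9]
finger_gap: 1.004
finger_force: 1.7
```

>>> play_rows(plan=[{"linear":[0.5,0,0],"turn":0,"claw":1},{"linear":[0,0,0],"turn":0,"claw":1}])

```text
time: 23.1
ee_pos: [0.5621, -0.0086, 0.0894]
eef_rot: [[-0.999, 0.046, 0.0], [0.046, 0.999, -0.0], [-0.0, -0.0, -1.0]]
force: [-3.7, 0.3, 2.0]
finger_gap: 1.001
finger_force: 1.9
```

>>> play_rows(plan=[{"linear":[0.5,0,0],"turn":0,"claw":1},{"linear":[0.5,0,0],"turn":0,"claw":1},{"linear":[0,0,0],"turn":0,"claw":1}])

```text
time: 23.35
ee_pos: [0.5632, -0.0086, 0.0894]
eef_rot: [[-0.999, 0.046, 0.0], [0.046, 0.999, 0.0], [-0.0, 0.0, -1.0]]
force: [-3.2, 1.4, 1.9]
finger_gap: 0.998
finger_force: 1.8
```

>>> play_rows(plan=[{"linear":[0.5,0,0],"turn":0,"claw":1},{"linear":[0.3,0,0],"turn":0,"claw":1},{"linear":[0,0,0],"turn":0,"claw":1}])

```text
time: 23.6
ee_pos: [0.5639, -0.0086, 0.0894]
eef_rot: [[-0.999, 0.046, 0.0], [0.046, 0.999, 0.0], [-0.0, 0.0, -1.0]]
force: [-3.6, 0.8, 2.2]
finger_gap: 1.002
finger_force: 1.9
```

>>> play_rows(plan=[{"linear":[0.5,0,0],"turn":0,"claw":1},{"linear":[0,0,0],"turn":0,"claw":1}])

```text
time: 23.77
ee_pos: [0.5642, -0.0086, 0.0894]
eef_rot: [[-0.999, 0.046, -0.0], [0.046, 0.999, -0.0], [0.0, -0.0, -1.0]]
force: [-4.9, 0.2, 2.1]
finger_gap: 1.0
finger_force: 2.3
```

>>> play_rows(plan=[{"linear":[0.4,0,0],"turn":0,"claw":1},{"linear":[0,0,0],"turn":0,"claw":1},{"linear":[0,0,0],"turn":0,"claw":1}])

```text
time: 24.02
ee_pos: [0.5642, -0.0086, 0.0894]
eef_rot: [[-0.999, 0.046, -0.001], [0.046, 0.999, -0.0], [0.001, -0.0, -1.0]]
force: [-5.6, 0.4, 3.4]
finger_gap: 0.999
finger_force: 2.6
```

>>> play_rows(plan=[{"linear":[0.3,0,0],"turn":0,"claw":1},{"linear":[0,0,0],"turn":0,"claw":1},{"linear":[0,0,0],"turn":0,"claw":1}])

```text
time: 24.27
ee_pos: [0.5642, -0.0086, 0.0894]
eef_rot: [[-0.999, 0.046, -0.001], [0.046, 0.999, -0.0], [0.001, -0.001, -1.0]]
force: [-5.7, 0.4, 4.7]
finger_gap: 1.0
finger_force: 2.9
```

>>> play_rows(plan=[{"linear":[0.5,0,0],"turn":0,"claw":1},{"linear":[0,0,0],"turn":0,"claw":1},{"linear":[0,0,0],"turn":0,"claw":1}])

```text
time: 24.52
ee_pos: [0.5643, -0.0086, 0.0894]
eef_rot: [[-0.999, 0.046, -0.002], [0.046, 0.999, -0.001], [0.002, -0.001, -1.0]]
force: [-5.7, 0.2, 4.3]
finger_gap: 0.999
finger_force: 3.3
```

>>> play_rows(plan=[{"linear":[0.5,0,0],"turn":0,"claw":1},{"linear":[0,0,0],"turn":0,"claw":1},{"linear":[0,0,0],"turn":0,"claw":1}])

```text
time: 24.77
ee_pos: [0.5644, -0.0086, 0.0894]
eef_rot: [[-0.999, 0.046, -0.003], [0.046, 0.999, -0.001], [0.003, -0.001, -1.0]]
force: [-8.2, 0.8, 5.1]
finger_gap: 0.996
finger_force: 3.7
```

>>> play_rows(plan=[{"linear":[0.5,0,0],"turn":0,"claw":1},{"linear":[0.4,0,0],"turn":0,"claw":1},{"linear":[0,0,0],"turn":0,"claw":1}])

```text
time: 25.02
ee_pos: [0.5644, -0.0086, 0.0893]
eef_rot: [[-0.999, 0.046, -0.005], [0.046, 0.999, -0.001], [0.005, -0.002, -1.0]]
force: [-8.5, -0.1, 6.9]
finger_gap: 1.0
finger_force: 4.4
```

>>> play_rows(plan=[{"linear":[0.5,0,0],"turn":0,"claw":1},{"linear":[0,0,0],"turn":0,"claw":1},{"linear":[0,0,0],"turn":0,"claw":1}])

```text
time: 25.27
ee_pos: [0.5645, -0.0086, 0.0892]
eef_rot: [[-0.999, 0.046, -0.005], [0.046, 0.999, -0.002], [0.005, -0.002, -1.0]]
force: [-9.0, 0.0, 6.5]
finger_gap: 1.002
finger_force: 4.8
```

>>> play_rows(plan=[{"linear":[0.5,0,0],"turn":0,"claw":1},{"linear":[0.5,0,0],"turn":0,"claw":1},{"linear":[0,0,0],"turn":0,"claw":1},{"linear":[0,0,0],"turn":0,"claw":1}])

```text
time: 25.6
ee_pos: [0.5646, -0.0086, 0.0891]
eef_rot: [[-0.999, 0.046, -0.007], [0.046, 0.999, -0.002], [0.007, -0.002, -1.0]]
force: [-12.1, 1.1, 8.1]
finger_gap: 1.002
finger_force: 5.6
```

>>> play_rows(plan=[{"linear":[0.4,0,0],"turn":0,"claw":1},{"linear":[0,0,0],"turn":0,"claw":1},{"linear":[0,0,0],"turn":0,"claw":1}])

```text
time: 25.85
ee_pos: [0.5647, -0.0085, 0.0892]
eef_rot: [[-0.999, 0.046, -0.008], [0.046, 0.999, -0.002], [0.008, -0.003, -1.0]]
force: [-12.5, 1.2, 8.9]
finger_gap: 1.002
finger_force: 5.9
```

>>> play_rows(plan=[{"linear":[0.4,0,0],"turn":0,"claw":1},{"linear":[0,0,0],"turn":0,"claw":1},{"linear":[0,0,0],"turn":0,"claw":1},{"linear":[0,0,0],"turn":0,"claw":1}])

```text
time: 26.18
ee_pos: [0.5647, -0.0085, 0.0891]
eef_rot: [[-0.999, 0.046, -0.008], [0.046, 0.999, -0.002], [0.008, -0.003, -1.0]]
force: [-11.5, -0.1, 9.8]
finger_gap: 1.004
finger_force: 6.2
```

>>> play_rows(plan=[{"linear":[-2,0,0],"turn":0,"claw":1},{"linear":[-2,0,0],"turn":0,"claw":1},{"linear":[-2,0,0],"turn":0,"claw":1},{"linear":[-2,0,0],"turn":0,"claw":1},{"linear":[-2,0,0],"turn":0,"claw":1},{"linear":[0,0,0],"turn":0,"claw":1},{"linear":[0,0,10],"turn":0,"claw":1},{"linear":[0,0,20],"turn":0,"claw":1},{"linear":[0,0,35],"turn":0,"claw":1},{"linear":[0,0,40],"turn":0,"claw":1},{"linear":[-10,-35,20],"turn":0,"claw":1},{"linear":[-10,-35,0],"turn":0,"claw":1},{"linear":[-10,-35,0],"turn":0,"claw":1},{"linear":[-10,-35,0],"turn":0,"claw":1},{"linear":[-10,-35,0],"turn":0,"claw":1},{"linear":[0,-35,0],"turn":0,"claw":1},{"linear":[0,-35,0],"turn":0,"claw":1},{"linear":[0,-35,0],"turn":0,"claw":1},{"linear":[0,0,0],"turn":0,"claw":1}])

```text
time: 27.77
ee_pos: [0.5084, -0.2985, 0.2144]
eef_rot: [[-0.998, 0.058, 0.0], [0.058, 0.998, -0.006], [-0.001, -0.006, -1.0]]
force: [-1.0, -1.5, 0.2]
finger_gap: 0.999
finger_force: 0.0
```

Run:
```python
from h import *; import pickle
d=save("scene","s10.png",5,(232,90,354,205));pickle.dump(d,open("s10.pkl","wb"))
a=cv2.imread("pics/s10.png")
d=save("top","t10.png",5,(250,115,375,227));pickle.dump(d,open("t10.pkl","wb"))
b=cv2.imread("pics/t10.png")
a=cv2.resize(a,(400,377));b=cv2.resize(b,(400,358));c=np.zeros((377,800,3),np.uint8);c[:,:400]=a;c[:358,400:]=b;cv2.imwrite("pics/c10.png",c)
s=bot.state();print(s["ee_pos"],s["force"],s["time"])
```

```text
[ 0.50918372 -0.29099386  0.21481513] [0.52217677 0.57914962 0.4807226 ] 27.8667
```

View pics/c10.png

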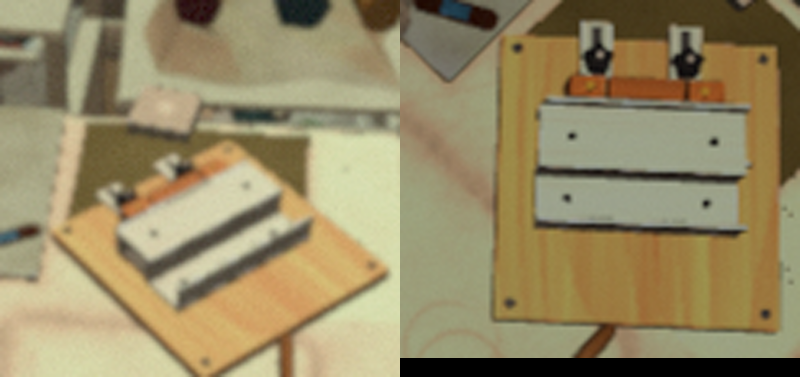

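The nest sits against the fence: loose web at rows 105–175, front trough at rows 182–232, and no visible gaps. I'll check the ends and edges numerically.

Run:
```python
from h import *; import pickle
d=pickle.load(open("t10.pkl","rb"));S=pickle.load(open("s10.pkl","rb"))
g=cv2.cvtColor(d["img"],cv2.COLOR_RGB2GRAY).astype(int)
def P(uv,z,D=d):
    p=onz(D,[uv],z)[0,:2]*1000; return np.round([p@[.9989,-.047],p@[.047,.9989]],1)
def T(a,z): return P(((a[0]-400)*1.5625/5-.4+250,a[1]*1.5625/5-.4+115),z)
def Q(a,z): return P((a[0]*1.525/5-.4+232,a[1]*1.525/5-.4+90),z,S)
print("loose FL,FR,BL,BR",T((538,172),.049),T((745,178),.049),T((541,104),.049),T((747,108),.049))
print("front fl L,R",T((536,228),.045),T((744,234),.045))
print("back rear flange L,R",T((545,97),.045),T((750,103),.045))
print("S loose",Q((118,232),.049),Q((155,262),.049),Q((282,193),.049),Q((235,160),.049)); print("S front",Q((180,296),.045),Q((312,218),.045))
for c in (300,320,340,350): print(c,g[140:192,c])
for r in(150,160,168,174,180,185): print(r,g[r,288:302],g[r,350:364])
```

```text
loose FL,FR,BL,BR [569.7  99.4] [572.1 -60. ] [623.8  98.3] [628.  -61.9]
front fl L,R [526.7  99.5] [529.  -60.1]
back rear flange L,R [630.8  94.8] [633.4 -65.5]
S loose [620.6  98.3] [569.6  95.1] [570.7 -57.8] [633.7 -53.3]
S front [526.1 101. ] [531.1 -60.3]
300 [125 119 111 110 120 142 132  94 157 156 156 157 153 157 157 159 158 157
 157 158 157 157 155 157 158 156 148 100  37  62 118 155 156 157 156 153
 136 138 158 158 157 159 158 148 106  49  86 121 131 131 131 132]
320 [ 82  84  89  90  88  98 132 131  95 155 154 157 156 154 157 156 156 157
 159 157 157 157 158 156 159 156 155 145 100  37  68 130 159 158 157 158
 159 158 157 158 156 157 158 159 145  96  43  78 121 123 124 124]
340 [ 75  63  67  67  67  69  87 116  99  96 157 155 156 158 156 156 157 158
 156 157 158 158 158 158 156 157 156 156 130  44  37  77 135 156 156 159
 157 157 158 158 159 158 158 158 158 136  58  49  92 128 129 130]
350 [105  95  94  94  90  88  82 110 127  76 137 156 154 156 157 156 158 156
 156 156 156 156 157 158 156 157 155 157 151 119  40  48 105 155 154 157
 158 158 158 158 156 157 158 158 154 152 132  36  63 109 128 127]
150 [126 132 133 133 101 100 144 158 157 156 157 158 156 156] [137 137 127 117 115 115 113 102  99 116 120 124 128 127]
160 [126 133 136 136 129 148 159 157 157 158 157 157 157 159] [156 153 157 154 157 154 155 147 134 123 121 125 131 126]
168 [128 132 135 116  77  43  40  38  37  38  41  39  37  32] [151 157 157 156 157 158 154 155 141 127 123 126 130 129]
174 [129 133 135 118 132 158 159 158 159 157 158 157 156 157] [154 157 157 157 155 145 129 130 131 129 124 128 132 130]
180 [126 134 135 124 141 157 157 158 156 157 157 159 157 159] [156 157 157 157 158 146 131 130 131 130 125 127 132 131]
185 [126 131 134 109  67  51  50  47  41  42  41  45  49  50] [152 151 153 149 148 142 139 139 132 129 126 130 132 128]
```

Gaps are closed and the ends are level within about 4 mm. I'll hand it in.

```bash
python3 -c "
from cell import bot
print(bot.sign_off())"
```

```text
the job is handed in; nothing more can be done
None
```

The job is handed in: the file lies in the tray, and the third channel sits open side down across the other two, pressed to the fence at about 12 N with no visible gaps and the ends level within about 4–5 mm (the back channel is the one offset); no verdict came back.

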